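# Sort blanks and a finished carving on the stone carver's bench

## Robot

A 7-joint arm with a two-finger parallel gripper is mounted at the origin on the work surface. World frame = base frame: x ahead of the robot, y to its left, z up, the work surface at z = 0. Lengths are in m, angles in rad, forces in N, time in s.
With the tool pointing down it reaches from about 0.4 to 0.75 m from the base axis. Payload 19.5 kg.
Tool frame: the origin (TCP) lies at the very end of the fingers, on their centre line; the grasp point (between the pads) lies 19 mm behind it; x points along the fingers, z is the direction in which the jaws open and shut, and the axes are right-handed (so a half turn about x gives the same grasp; the last joint's range is limited). The gripper opens to 85 mm and grips with 20 to 120 N. Pads are 22 mm wide; open, the fingers measure 114 mm over their backs; the gripper's body (76 mm by 85 mm) begins 54 mm behind the grasp point. The pads swing forward as they close: fully open they stand 13 mm farther back than shut.
Start: joints at [1.222, 0.707, -0.028, 1.485, 0.022, 0.951, -0.075], TCP at [0.174, -0.548, 0.231] pointing down, gripper open.
Joint ranges: [-2.71, 2.71], [-0.32, 2.16], [-1.57, 1.52], [0, 2.45], [-1.46, 4.6], [0, 2.02], [-2.83, 2.83]. Speed limits (rad/s): [1.89, 1.89, 2.57, 2.57, 3.01, 3.01, 3.01].

## Interface

Orientations are given as a rotation vector (axis times angle).
In Python, from rig import r gives the robot as it stands.
- The arm moves only by the tool arm_command, never from a script. Its argument "plan" is a list of rows, each a list of 3 entries, a list of its own where there are three numbers: the turn, a rotation vector about the tool's x, y, z in units of 8 degrees (1.0 is 8 degrees), then the shift along the tool's x, y, z in mm, then the closure, from 0 (fully open) to 1 (shut). In form: [[[ax, ay, az], [dx, dy, dz], gripper], ...]. A call has 1 to 5 rows; each row is the pose to reach, as a shift and turn from the pose commanded when the call began, along the tool's axes at that moment; what a row does not reach only later rows make up. A row lasts 1/8 s, in which the tool goes at most 62.5 mm and 10.7 degrees, less where a joint would pass 70% of its speed; a pose out of reach is approached as far as the arm can. A call with a gripper value outside its range is refused whole. The fingers move at their own pace and stop on an object; the grip force is fixed at half the most. Time passes only in rows, so rows that repeat a pose let the fingers close. It gives the time, the measured TCP pose, the force and the opening at its end, in the units of the state.
- r.get_obs(): the state, without advancing time (a new reading comes with each control period).
- r.read_camera(name): name is "scene" or "top" or "wrist"; returns a dict with "color" (480x640x3 uint8, red, green, blue), "K" (3x3 intrinsics, pixels), "extrinsics" (4x4, takes a point from camera to world coordinates); the wrist camera has in their place "hand_eye" (4x4, takes a point from camera to tool coordinates, whose origin is the TCP and whose axes are the tool frame's). Camera axes: x right, y down, z forward; pixel columns grow to the right and rows downward; lengths in m; the calibration is good to about 2 mm. A picture is of the moment at which its call begins: read the wrist's pose just before it. There is no depth.
- r.close_job(): hands the job in, once; it reports no verdict.
Trained networks look in the newest picture that a camera, given by its name, has taken for a name from the list of things; names that differ only in an ending like _2 or _b are one class to them, and where a whole thing is asked for, a point or a joint stands for the part that bears it (a point fixed in the world has none). Each returns a list of dicts, best first, with "p" (0 to 1); they miss things now and then, are a little off and sometimes report something else, mostly with a low value. They report only what shows in the picture. A call takes as long as a camera call. They do not tell look-alikes from the thing itself.
- r.regions_of(thing, camera): "mask" (480x640 bool, what is visible of it) and "box" ([left, top, right, bottom] in pixels, round what is visible of it).
The state is a dict: "clock": time; "joint_pos": joint angles; "qd": joint speeds; "joint_torque": joint torques, N m; "tool_pos": TCP position; "tcp_rot": TCP orientation; "wrist_force": force on the tool from outside, world axes, zero at the start; "ft_torque": the same for the moment, N m; "grip_width": finger opening in m.
Only numpy, scipy, OpenCV 4.12 (cv2) and the standard library are available. Lean on these libraries where they do the work, as an engineer would, in place of code of your own. Each camera call takes 0.05 s, during which the arm holds its last target. There are 200 camera calls.

## Task

Sort the stone pieces on the bench by type: slide the white marble blank fully into the white bay and the dark green soapstone blank fully into the green bay, keeping both flat on the bench and never lifting them, and stand the grey finished carving upright in the crate's one empty cell, setting it down gently rather than dropping it. Any order will do; do not knock the grey carving over, and leave the other carvings, the tools and the tin where they are.

Things in the scene. Friction and masses are not known exactly. Their poses are not given: they have to be found in the camera images.
- marble_blank: White marble round stone bowl blank, a disc 96 mm in diameter and 42 mm high, lying flat on the bench, about 0.7 kg: too wide to grip, to be slid. Origin at the centre of its underside, z up.
- soapstone_blank: Dark green soapstone round stone bowl blank, a disc 96 mm in diameter and 42 mm high, lying flat on the bench, about 0.7 kg: too wide to grip, to be slid. Origin at the centre of its underside, z up.
- carving: Grey finished stone carving of a seated figure, 105 mm to the top of the head, standing on the bench. Round plinth 50 mm in diameter and 14 mm high, then a round torso 36 mm in diameter from 14 to 84 mm height (grip it there, at 60 to 75 mm), then a head 32 mm wide. About 0.22 kg. Origin at the centre of its underside, z up.
- white_bay: White-painted bay fixed on the bench: two side walls and a back wall, 12 mm thick, 35 mm high, no raised floor. Inside 160 mm deep, 130 mm wide. Origin on the bench at the centre of the inside; x axis from the open mouth (x = -80 mm, towards the robot) to the inner face of the back wall (x = +80 mm); inner side faces at y = +-65 mm.
- green_bay: Green-painted bay fixed on the bench: two side walls and a back wall, 12 mm thick, 35 mm high, no raised floor. Inside 160 mm deep, 130 mm wide. Origin on the bench at the centre of the inside; x axis from the open mouth (x = -80 mm, towards the robot) to the inner face of the back wall (x = +80 mm); inner side faces at y = +-65 mm.
- crate: Low wooden crate fixed on the bench, 72 x 206 mm outside, 45 mm high, walls and floor 5 mm, divided into three square cells of 62 mm in a row along its y axis (cell centres at y = -67, 0 and +67 mm). Two cells hold finished carvings, one is empty. Origin at the centre of its underside.
- pad: Flat yellow square, 50 mm and 1 mm thin, on the floor of the crate's one empty cell. Origin at the centre of that cell, on the cell floor (5 mm above the bench).
- carving_b: Sand-coloured finished carving, same shape and size as the grey carving (105 mm tall, 50 mm plinth); it already stands in one of the crate's cells and stays there. Origin at the centre of its underside, z up.
- carving_c: Black finished carving, same shape and size as the grey carving (105 mm tall, 50 mm plinth); it already stands in one of the crate's cells and stays there. Origin at the centre of its underside, z up.
- mallet: Wooden mallet lying on the bench to the right: head 85 x 125 x 80 mm high centred 70 mm along its x axis, handle 28 mm thick reaching to x = -142 mm. Bystander. Origin on its underside.
- chisel_1: Dark steel stone chisel 175 mm long, 12 mm thick, lying on the bench right of the bays, its length along its x axis. Bystander. Origin under the shank's centre.
- chisel_2: A second chisel like chisel_1. Bystander.
- sanding_block: Cork sanding block with a yellow sole, 110 x 62 x 33 mm, lying to the right, beyond the chisels. Bystander. Origin at the centre of its underside.
- wax_tin: Round metal wax tin, 48 mm in diameter, 45 mm high, standing between the bays and the crate. Bystander. Origin at the centre of its underside.
Not all that is in view belongs to the job. What is shaped like the carving but purple or turquoise is not meant.

How it is judged:
By the outcome, as a careful person would: the job done as asked, in the order asked, and still so for the second after the job is handed in, with the robot touching nothing.
It also fails if it takes over 72 s, if anything falls off the work surface, if the arm or the gripper's body presses on something with over 40 N, if the wrist force passes 120 N, or if a joint passes its speed limit or range.

## Working session

There is one attempt and no reset: what is moved stays moved. The work goes in short steps, Python scripts to look and compute and a tool call to move; the robot and the scene stay as the last step left them, time stands still between calls to the robot, and variables do not carry over. Pictures are saved under pics/ and viewed, about 8 in all and at most 12, crops included, and the job is handed in when it is done.

Besides the shell and the picture viewer there is one more tool, called in YAML: its name, and indented under it one key for each argument. arm_command: Moves the arm, as the interface text tells. Its arguments: {"type":"object","properties":{"plan":{"type":"array"}},"required":["plan"]}

```bash
mkdir -p pics; ls
cat > h.py <<'E'
from rig import r
import numpy as np, cv2
from scipy.spatial.transform import Rotation as R
def snap(cam,fn):
    d=r.read_camera(cam); cv2.imwrite('pics/'+fn,d['color'][:,:,::-1]); return d
def ray(d,uv,z):
    K=np.array(d['K']);T=np.array(d['extrinsics']);v=T[:3,:3]@np.linalg.inv(K)@[uv[0],uv[1],1]
    o=T[:3,3];return o+v*(z-o[2])/v[2]
def proj(d,P):
    T=np.linalg.inv(np.array(d['extrinsics']));p=T[:3,:3]@np.array(P)+T[:3,3];q=np.array(d['K'])@p;return q[:2]/q[2]
E
python3 - <<'E'
from h import *
np.set_printoptions(precision=3,suppress=True)
o=r.get_obs();print(o['clock'],o['tool_pos'],o['tcp_rot'],o['wrist_force'],o['grip_width'])
for c in ['top','scene']:
    d=snap(c,c+'0.png');print(c,d['extrinsics'],d['K'])
    for t in ['marble_blank','soapstone_blank','carving','white_bay','green_bay','crate','pad','wax_tin','mallet','chisel_1','sanding_block']:
        for g in r.regions_of(t,c):
            m=g['mask'];ys,xs=np.nonzero(m);print(t,round(g['p'],2),np.round(g['box']),xs.mean().round(1),ys.mean().round(1),ray(d,(xs.mean(),ys.mean()),0.04)[:2],d['color'][m].mean(0).round())
E
```

```text
pics
0.0 [ 0.174 -0.548  0.231] [ 0.981  1.34  -0.98 ] [-0.613  0.812  1.712] 0.08517689183434303
top [[ 0.017 -0.984  0.176  0.357]
 [-1.    -0.017 -0.001 -0.039]
 [ 0.004 -0.176 -0.984  1.154]
 [ 0.     0.     0.     1.   ]] [[479.946   0.    324.606]
 [  0.    479.946 231.693]
 [  0.      0.      1.   ]]
marble_blank 0.84 [244. 228. 290. 270.] 265.5 249.5 [0.511 0.098] [211. 203. 185.]
marble_blank 0.66 [318. 232. 340. 257.] 329.5 246.0 [ 0.521 -0.052] [ 99. 100.  97.]
soapstone_blank 0.63 [402. 230. 444. 270.] 422.4 249.9 [ 0.516 -0.27 ] [44. 70. 57.]
carving 0.71 [317. 286. 336. 307.] 327.8 296.5 [ 0.404 -0.05 ] [102.  46. 128.]
carving 0.71 [373. 298. 398. 323.] 384.8 311.2 [ 0.373 -0.181] [110.  54. 125.]
carving 0.66 [317. 233. 340. 257.] 329.4 245.5 [ 0.523 -0.052] [102. 100.  96.]
carving 0.64 [274. 299. 298. 319.] 287.6 307.4 [0.378 0.042] [  6. 127. 121.]
carving 0.63 [ 94. 247. 128. 272.] 112.2 257.4 [0.486 0.454] [102.  81.  58.]
carving 0.56 [121. 242. 157. 264.] 141.9 254.9 [0.493 0.386] [43. 43. 44.]
carving 0.33 [ 99. 233. 191. 278.] 149.1 255.4 [0.492 0.369] [133. 
[... 1834 characters left out ...]
. 256. 440. 334.] 387.0 296.4 [0.743 0.055] [211. 208. 199.]
green_bay 0.76 [231. 273. 338. 359.] 284.7 318.8 [ 0.744 -0.148] [ 84. 120.  95.]
crate 0.74 [422. 198. 506. 240.] 458.3 218.2 [0.532 0.347] [174. 142. 104.]
wax_tin 0.56 [439. 244. 462. 270.] 449.6 257.0 [0.666 0.24 ] [188. 185. 180.]
mallet 0.93 [ 25. 223. 104. 312.] 64.6 274.3 [ 0.495 -0.536] [122.  82.  60.]
chisel_1 0.9 [167. 297. 180. 368.] 173.4 337.2 [ 0.732 -0.34 ] [140. 141. 139.]
chisel_1 0.69 [185. 292. 193. 362.] 189.2 330.1 [ 0.723 -0.313] [138. 137. 133.]
chisel_1 0.51 [334. 258. 441. 332.] 387.7 296.6 [0.743 0.056] [212. 209. 200.]
sanding_block 0.69 [113. 292. 154. 350.] 131.1 321.5 [ 0.672 -0.409] [218. 175. 123.]
```

View pics/top0.png

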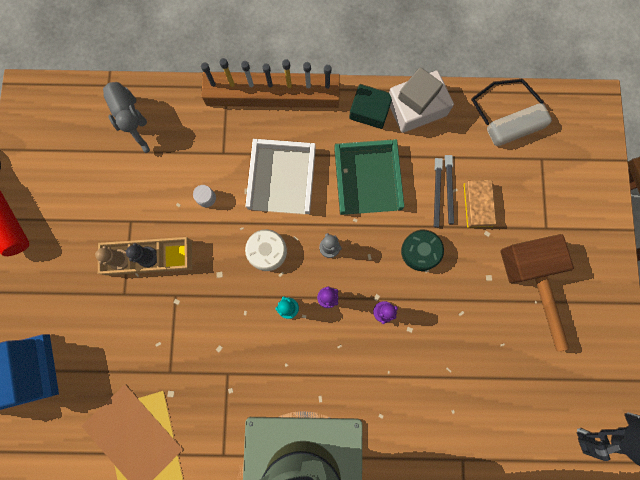

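Run:
```python
import cv2
a=cv2.imread('pics/scene0.png')[160:380,160:520]
cv2.imwrite('pics/scene0c.png',cv2.resize(a,(792,484),interpolation=cv2.INTER_CUBIC))
from h import *
np.set_printoptions(precision=4,suppress=True)
o=r.get_obs();print(R.from_rotvec(o['tcp_rot']).as_matrix())
# refine by top-circle: mask contour points of discs -> fit in top cam, and bay corners
d=r.read_camera('top')
for t in ['marble_blank','soapstone_blank','white_bay','green_bay','crate','pad']:
    g=[x for x in r.regions_of(t,'top')]
    g=g[1] if t=='white_bay' else g[0]
    m=g['mask'].astype(np.uint8);c=max(cv2.findContours(m,0,2)[0],key=cv2.contourArea)
    b=cv2.minAreaRect(c);print(t,np.round(b,1) if 0 else b)
    z={'white_bay':.035,'green_bay':.035,'crate':.045,'pad':.006}.get(t,.042)
    print('  corners',[ray(d,p,z)[:2].round(3).tolist() for p in cv2.boxPoints(b)])
```

```text
[[ 0.      0.9533  0.302 ]
 [ 0.0001  0.302  -0.9533]
 [-1.      0.     -0.0001]]
marble_blank ((265.0000305175781, 250.00003051757812), (39.354793548583984, 40.24921798706055), 63.43495178222656)
  corners [[0.528, 0.162], [0.573, 0.079], [0.49, 0.035], [0.447, 0.118]]
soapstone_blank ((422.50006103515625, 249.50003051757812), (39.59797668457031, 41.01219177246094), 45.0)
  corners [[0.514, -0.203], [0.585, -0.272], [0.519, -0.337], [0.45, -0.267]]Traceback (most recent call last):
  File "<stdin>", line 11, in <module>
IndexError: list index out of range
```

View pics/scene0c.png

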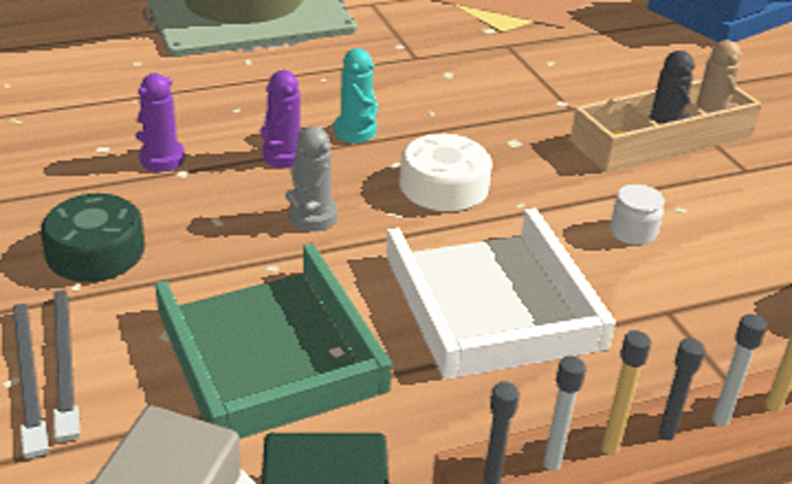

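The top view shows the white disc at (265,250), the green disc at (422,249), the white bay at about (281,176), the green bay at about (369,177) and the crate at (148,255) with its yellow pad at (175,255). There are four free-standing carving shapes: grey (330,246), purple (328,297) and (385,312), and turquoise (288,308). Only (330,246) is grey, and the enlarged crop confirms it (crop pixel 313,180). It is the one to pick up.

Next I fit the poses by silhouette.

```bash
cat >> h.py <<'E'
from scipy.optimize import minimize
def box(a,b,c,d,z): return np.array([[x,y,k] for x in(a,b) for y in(c,d) for k in z])
def cyl(rad,z0,z1): 
    t=np.linspace(0,2*np.pi,40,endpoint=False);return np.array([[rad*np.cos(a),rad*np.sin(a),k] for a in t for k in(z0,z1)])
S=4
def sil(d,parts,p):
    im=np.zeros((480*S,640*S),np.uint8);c,s=np.cos(p[2]),np.sin(p[2])
    for P in parts:
        W=np.c_[P[:,0]*c-P[:,1]*s+p[0],P[:,0]*s+P[:,1]*c+p[1],P[:,2]]
        uv=np.array([proj(d,w) for w in W]);cv2.fillConvexPoly(im,cv2.convexHull(((uv+.5)*S).astype(np.int32)),255)
    return cv2.resize(im,(640,480),interpolation=cv2.INTER_AREA)/255.
def fit(d,mask,parts,p0,yaw=True):
    n=3 if yaw else 2
    f=lambda q:np.abs(sil(d,parts,list(q)+[0]*(3-n))-mask).sum()
    sm=np.array(p0)[None,:n]+np.vstack([np.zeros(n),np.diag([.012,.012,.08][:n])])
    o=minimize(f,p0[:n],method='Nelder-Mead',options=dict(initial_simplex=sm,xatol=2e-4,fatol=.3));return o.x,o.fun/mask.sum()
BAY=[box(-.08,.092,-.077,.077,(0,.035))];CRATE=[box(-.036,.036,-.103,.103,(0,.045))]
DISC=[cyl(.048,0,.042)];CARV=[cyl(.025,0,.014),cyl(.018,.014,.084),cyl(.016,.075,.105)]
E
python3 - <<'E'
from h import *
np.set_printoptions(precision=4,suppress=True)
for cam in ['top','scene']:
    d=r.read_camera(cam)
    for t,M,p0 in [('marble_blank',DISC,(.511,.098,0)),('soapstone_blank',DISC,(.516,-.27,0)),('white_bay',BAY,(.69,.069,0)),('green_bay',BAY,(.692,-.143,0)),('crate',CRATE,(.491,.369,0)),('carving',CARV,(.52,-.05,0))]:
        best=None
        for g in r.regions_of(t,cam):
            s0=sil(d,M,p0); ov=(s0*g['mask']).sum()/np.maximum(s0,g['mask']).sum()
            if best is None or ov>best[0]: best=(ov,g)
        if best is None or best[0]<.3: print(cam,t,'none'); continue
        print(cam,t,*fit(d,best[1]['mask'],M,p0,t[-3:]=='bay' or t=='crate'))
    if cam=='top':
        for g in r.regions_of('pad',cam)[:1]:
            ys,xs=np.nonzero(g['mask']);print('pad',g['box'],ray(d,(xs.mean(),ys.mean()),.006))
E
```

```text
top marble_blank [0.5123 0.099 ] 0.055780933062880324
top soapstone_blank [ 0.5178 -0.2719] 0.0743476120137863
top white_bay [ 0.6906  0.0706 -0.0532] 0.03819481113809976
top green_bay [ 0.6932 -0.1454  0.0926] 0.034511028864915
top crate [0.4928 0.3835 0.0815] 1.0224364326375712
top carving [ 0.5234 -0.0519] 0.06952492439761974
pad [166.4, 244.2, 185.8, 271.6] [0.4972 0.319  0.006 ]
scene marble_blank [0.5146 0.1025] 0.11020638140313596
scene soapstone_blank [ 0.5198 -0.2694] 0.12518873347384557
scene white_bay [ 0.693   0.0723 -0.0771] 0.17869254093389933
scene green_bay [ 0.6949 -0.1429  0.0878] 0.20328292537058398
scene crate [0.4982 0.3843 0.0655] 0.2924014554275318
scene carving [ 0.5273 -0.05  ] 0.11958137856369543
```

arm_command:
  plan:
    - [[-1.2,0,0],[0,44,-34],0]
    - [[-2.4,0,0],[0,90,-70],0]
    - [[-3.6,0,0],[0,138,-106],0]
    - [[-4.8,0,0],[0,187,-143],0]
    - [[-6,0,0],[0,236,-179],0]

```text
clock: 2.78
tool_pos: [0.3455, -0.3046, 0.2315]
tcp_rot: [0.33, 1.545, -0.33]
wrist_force: [0.4, -0.8, -0.1]
grip_width: 0.0851
```

```bash
cat >> h.py <<'E'
def go(x,y,z,yaw):
    """print turn(units) and shift(mm) to reach world pose, tool down, yaw deg = heading of tool y"""
    o=r.get_obs();A=R.from_rotvec(o['tcp_rot']);c,s=np.cos(np.radians(yaw)),np.sin(np.radians(yaw))
    B=R.from_matrix(np.array([[0,c,s],[0,s,-c],[-1,0,0]]))
    t=(A.inv()*B).as_rotvec(degrees=True)/8;d=A.inv().apply(np.array([x,y,z])-o['tool_pos'])*1000
    print('t',round(o['clock'],2),'tcp',o['tool_pos'].round(4),'F',np.round(o['wrist_force'],1),'w',round(o['grip_width'],4),'q7',round(o['joint_pos'][6],2),'| turn',t.round(2),'shift',d.round(1))
E
python3 -c "
from h import *
go(.525,-.051,.2,90)"
```

```text
t 2.77 tcp [ 0.3455 -0.3046  0.2315] F [ 0.4 -0.8 -0.1] w 0.0851 q7 0.03 | turn [-3.01  0.    0.  ] shift [ 31.5 304.8  60.2]
```

arm_command:
  plan:
    - [[-0.6,0,0],[6,61,12],0]
    - [[-1.2,0,0],[12,122,24],0]
    - [[-1.8,0,0],[18,183,36],0]
    - [[-2.4,0,0],[24,244,48],0]
    - [[-3,0,0],[31,305,60],0]

```text
clock: 3.4
tool_pos: [0.5264, -0.0516, 0.2003]
tcp_rot: [0.004, 1.57, -0.004]
wrist_force: [0.3, -0.6, 0.7]
grip_width: 0.0855
```

```bash
cat >> h.py <<'E'
def wsnap(fn):
    o=r.get_obs();d=r.read_camera('wrist');cv2.imwrite('pics/'+fn,d['color'][:,:,::-1])
    T=np.eye(4);T[:3,:3]=R.from_rotvec(o['tcp_rot']).as_matrix();T[:3,3]=o['tool_pos'];d['extrinsics']=T@np.array(d['hand_eye']);return d
E
python3 - <<'E'
from h import *
go(.525,-.051,.2,90)
d=wsnap('w1.png');print(np.round(d['extrinsics'],3))
for g in r.regions_of('carving','wrist'):
    print(g['p'],g['box'],d['color'][g['mask']].mean(0).round(),fit(d,g['mask'],CARV,(.525,-.051,0),False) if g['p']>.3 else '')
E
```

```text
t 3.4 tcp [ 0.5264 -0.0516  0.2003] F [ 0.3 -0.6  0.7] w 0.0855 q7 -0.22 | turn [-0.03  0.    0.  ] shift [ 0.3  0.6 -1.4]
[[ 1.    -0.004 -0.002  0.526]
 [-0.004 -0.957 -0.29   0.023]
 [-0.     0.29  -0.957  0.342]
 [ 0.     0.     0.     1.   ]]
0.95 [288.8, 187.6, 352.2, 273.8] [121. 119. 114.] (array([ 0.52328337, -0.05099917]), np.float64(0.11790975999448756))
0.91 [99.7, 334.0, 158.0, 383.7] [114.  44. 146.] (array([0.52430872, 0.01436224]), np.float64(6.890376023827253))
0.86 [84.5, 182.8, 201.5, 271.3] [105.  41. 134.] (array([0.52430872, 0.01436224]), np.float64(1.59364019248267))
0.67 [6.3, 39.8, 160.5, 125.4] [ 12. 123. 116.] (array([0.52430872, 0.01436224]), np.float64(1.4234210244607397))
```

View pics/w1.png

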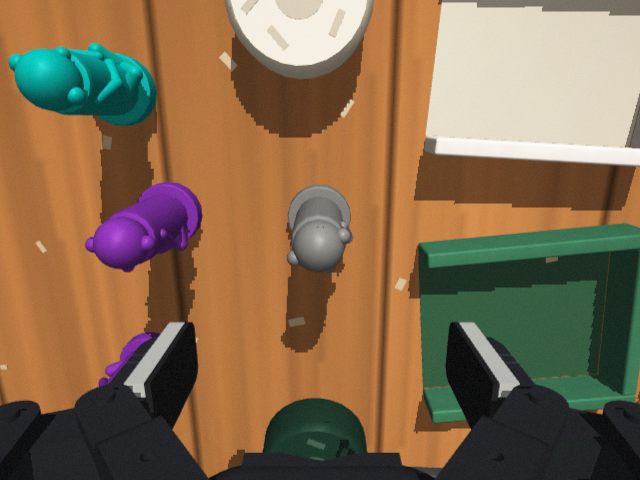

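arm_command:
  plan:
    - [[0,0,0],[55,0,-3],0]
    - [[0,0,0],[105,0,-3],0]
    - [[0,0,0],[140,0,-3],0]
    - [[0,0,0],[152,0,-3],0]
    - [[0,0,0],[152,0,-3],0.3]

```text
clock: 4.12
tool_pos: [0.5224, -0.0533, 0.0486]
tcp_rot: [0.006, 1.571, -0.006]
wrist_force: [0.1, 0.1, -0.2]
grip_width: 0.0696
```

arm_command:
  plan:
    - [[0,0,0],[0,0,0],0.5]
    - [[0,0,0],[0,0,0],0.7]
    - [[0,0,0],[0,0,0],1]
    - [[0,0,0],[0,0,0],1]
    - [[0,0,0],[0,0,0],1]

```text
clock: 4.75
tool_pos: [0.5231, -0.0534, 0.0495]
tcp_rot: [0.006, 1.568, -0.006]
wrist_force: [-0.0, -0.3, 11.4]
grip_width: 0.0348
```

arm_command:
  plan:
    - [[0,0,0],[-10,0,0],1]
    - [[0,0,0],[-40,0,0],1]
    - [[0,0,0],[-75,0,0],1]
    - [[0,0,0],[-95,0,0],1]
    - [[0,0,0],[-100,0,0],1]

```text
clock: 5.38
tool_pos: [0.5226, -0.0535, 0.1498]
tcp_rot: [0.006, 1.569, -0.006]
wrist_force: [0.8, 0.5, -2.7]
grip_width: 0.0347
```

arm_command:
  plan:
    - [[0,0,0],[0,40,0],1]
    - [[0,0,0],[0,90,0],1]
    - [[0,0,0],[0,140,0],1]
    - [[0,0,0],[0,180,0],1]
    - [[0,0,0],[0,200,0],1]

```text
clock: 6.0
tool_pos: [0.5231, 0.149, 0.1478]
tcp_rot: [0.004, 1.572, -0.003]
wrist_force: [-0.4, -1.4, -3.1]
grip_width: 0.0348
```

Run:
```python
from h import *
go(.499,.318,.15,94)
d=wsnap('w2.png')
for t in ['crate','pad','carving']:
  for g in r.regions_of(t,'wrist'):
    if g['p']<.3: continue
    m=g['mask'];c=max(cv2.findContours(m.astype(np.uint8),0,2)[0],key=cv2.contourArea)
    print(t,round(g['p'],2),g['box'],d['color'][m].mean(0).round())
    if t=='pad': print([ray(d,p,.006)[:2].round(4).tolist() for p in cv2.boxPoints(cv2.minAreaRect(c))])
```

```text
t 6.0 tcp [0.5231 0.149  0.1478] F [-0.4 -1.4 -3.1] w 0.0348 q7 -0.57 | turn [-0.54 -0.01 -0.  ] shift [ -2.1 168.8 -24.9]
crate 0.93 [211.8, 0.0, 348.0, 29.7] [90. 65. 39.]
carving 0.97 [255.4, 229.7, 394.9, 461.1] [107. 106. 102.]
carving 0.72 [27.2, 336.3, 169.0, 447.2] [  9. 142. 134.]
carving 0.69 [167.9, 455.9, 187.8, 478.9] [ 93.  35. 121.]
```

View pics/w2.png

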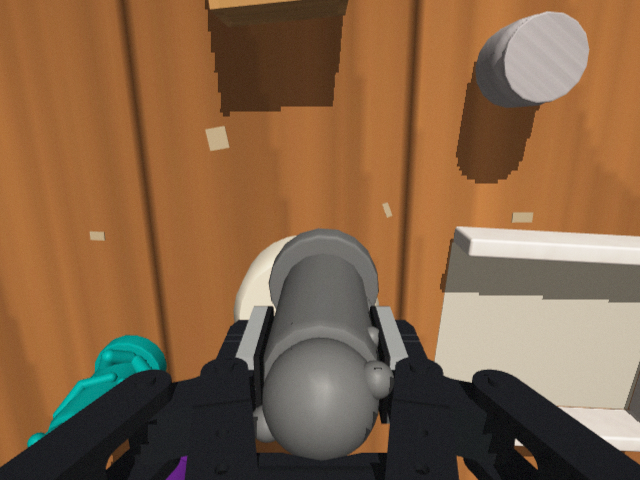

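The grey carving is held upright, with its head at (322,410) and its plinth at (325,270). The crate's near edge shows at the top, columns 208–348, row ~10.

arm_command:
  plan:
    - [[-0.1,0,0],[0,25,-5],1]
    - [[-0.2,0,0],[0,55,-12],1]
    - [[-0.4,0,0],[0,85,-20],1]
    - [[-0.5,0,0],[0,100,-24],1]
    - [[-0.5,0,0],[0,105,-24],1]

```text
clock: 6.82
tool_pos: [0.5006, 0.2515, 0.1482]
tcp_rot: [-0.049, 1.57, 0.049]
wrist_force: [0.6, -0.6, -3.5]
grip_width: 0.0347
```

Run:
```python
from h import *
go(.499,.318,.15,94)
d=wsnap('w3.png')
for t in ['crate','pad']:
  for g in r.regions_of(t,'wrist'):
    if g['p']<.3: continue
    m=g['mask'];c=max(cv2.findContours(m.astype(np.uint8),0,2)[0],key=cv2.contourArea)
    print(t,round(g['p'],2),g['box'],d['color'][m].mean(0).round())
    if t=='pad': print([ray(d,p,.006)[:2].round(4).tolist() for p in cv2.boxPoints(cv2.minAreaRect(c))])
gs=[g for g in r.regions_of('carving','wrist') if g['p']>.3]
o=r.get_obs()
for g in gs:
    print(g['box'],d['color'][g['mask']].mean(0).round())
np.save('/tmp/d.npy',d,allow_pickle=True)
```

```text
t 6.83 tcp [0.5006 0.2515 0.1482] F [ 0.6 -0.6 -3.5] w 0.0347 q7 -0.68 | turn [-0.05 -0.    0.  ] shift [-1.8 66.5  2.5]
crate 0.91 [252.4, 0.0, 393.5, 201.7] [140. 103.  61.]
[254.9, 231.2, 395.0, 460.8] [112. 110. 107.]
[164.6, 456.0, 188.0, 479.2] [  8. 130. 123.]
[282.7, 0.0, 367.4, 62.2] [32. 31. 31.]
```

View pics/w3.png

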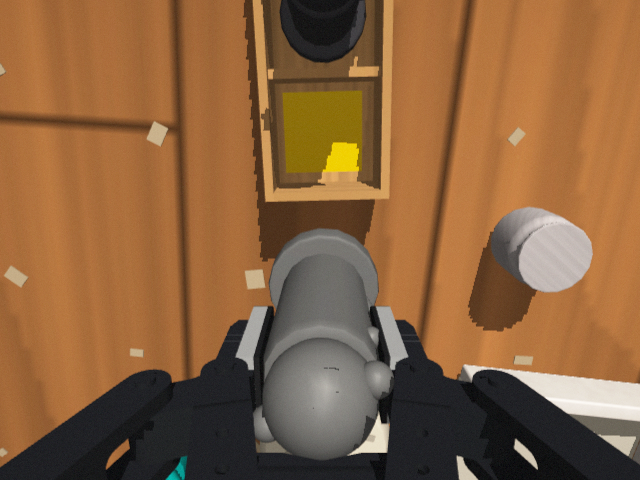

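Run:
```python
from h import *
d=np.load('/tmp/d.npy',allow_pickle=True).item()
P=[ray(d,p,.006) for p in [(282.5,92.5),(361.5,91),(364.5,171.5),(286,174)]]
print(np.round(P,4),np.mean(P,0), np.degrees(np.arctan2(*(P[0]-P[3])[[1,0]])),np.degrees(np.arctan2(*(P[1]-P[2])[[1,0]])))
# plinth: circle of 25mm, z .0987...+.014, far edge row 230, cols 270.5..378
for z in(.0987,.1127):
  for y in(.2515,.253,.255):
    C=np.array([proj(d,w+np.array([.5006,y,0])) for w in cyl(.025,z,z)]); print(z,y,C.min(0),C.max(0))
```

```text
[[0.4695 0.3399 0.006 ]
 [0.5188 0.3438 0.006 ]
 [0.5253 0.2942 0.006 ]
 [0.4736 0.2893 0.006 ]] [0.49679838 0.31680933 0.006     ] 94.68675899448832 97.41743507430107
0.0987 0.2515 [271.52456268 230.45159125] [375.62260027 327.70830036]
0.0987 0.253 [271.6146364 227.3129959] [375.93498178 324.9843819 ]
0.0987 0.255 [271.73533367 223.10660692] [376.35357068 321.33503543]
0.1127 0.2515 [267.99938633 238.59194314] [379.3962027 341.8056867]
0.1127 0.253 [268.08774395 235.24403475] [379.73917312 338.92880861]
0.1127 0.255 [268.20618308 230.75543866] [380.19891203 335.07328769]
```

arm_command:
  plan:
    - [[-0.1,0,0],[0,35,0],1]
    - [[-0.1,0,0],[0,60,0],1]
    - [[-0.1,0,0],[0,66,0],1]
    - [[-0.1,0,0],[0,66,0],1]
    - [[-0.1,0,0],[10,66,0],1]

```text
clock: 7.65
tool_pos: [0.4971, 0.3166, 0.1384]
tcp_rot: [-0.059, 1.569, 0.059]
wrist_force: [0.5, -0.8, -3.2]
grip_width: 0.0344
```

Run:
```python
from h import *
go(.497,.317,.057,95)
d=wsnap('w4.png')
```

```text
t 7.65 tcp [0.4971 0.3166 0.1384] F [ 0.5 -0.8 -3.2] w 0.0344 q7 -0.74 | turn [-0.09  0.01  0.  ] shift [81.4  0.4 -0.2]
```

View pics/w4.png

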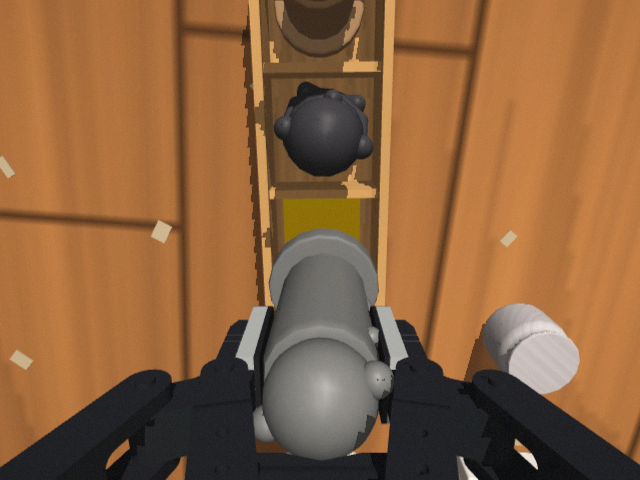

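The carving is centred over the yellow cell: plinth at (323,275), pad visible at columns 283–361. I'll lower it.

arm_command:
  plan:
    - [[0,0,0],[25,0,0],1]
    - [[0,0,0],[50,0,0],1]
    - [[0,0,0],[68,0,0],1]
    - [[0,0,0],[76,0,0],1]
    - [[0,0,0],[78,0,0],1]

```text
clock: 8.32
tool_pos: [0.4965, 0.3176, 0.0603]
tcp_rot: [-0.06, 1.57, 0.06]
wrist_force: [1.5, 0.9, -2.4]
grip_width: 0.0348
```

arm_command:
  plan:
    - [[0,0,0],[1,0,0],1]
    - [[0,0,0],[1.5,0,0],1]
    - [[0,0,0],[2,0,0],1]
    - [[0,0,0],[2.5,0,0],1]

```text
clock: 8.82
tool_pos: [0.4965, 0.3177, 0.058]
tcp_rot: [-0.06, 1.57, 0.06]
wrist_force: [0.5, 0.5, -2.1]
grip_width: 0.0347
```

arm_command:
  plan:
    - [[0,0,0],[1,0,0],1]
    - [[0,0,0],[1.5,0,0],1]
    - [[0,0,0],[2,0,0],1]
    - [[0,0,0],[2,0,0],1]

```text
clock: 9.32
tool_pos: [0.4964, 0.3177, 0.0558]
tcp_rot: [-0.06, 1.57, 0.06]
wrist_force: [-0.7, -0.2, -3.1]
grip_width: 0.035
```

arm_command:
  plan:
    - [[0,0,0],[0.7,0,0],1]
    - [[0,0,0],[1.4,0,0],1]
    - [[0,0,0],[2,0,0],1]
    - [[0,0,0],[2,0,0],1]

```text
clock: 9.82
tool_pos: [0.4966, 0.3178, 0.0545]
tcp_rot: [-0.06, 1.569, 0.06]
wrist_force: [-1.7, -1.1, 9.4]
grip_width: 0.0346
```

It's in contact (+9 N). I'll release and lift.

arm_command:
  plan:
    - [[0,0,0],[0,0,0],0.45]
    - [[0,0,0],[0,0,0],0.3]
    - [[0,0,0],[0,0,0],0.2]
    - [[0,0,0],[0,0,0],0.1]
    - [[0,0,0],[0,0,0],0]

```text
clock: 10.45
tool_pos: [0.4964, 0.3177, 0.0538]
tcp_rot: [-0.06, 1.57, 0.06]
wrist_force: [0.5, 0.3, 0.1]
grip_width: 0.0856
```

arm_command:
  plan:
    - [[0,0,0],[-15,0,0],0]
    - [[0,0,0],[-50,0,0],0]
    - [[0,0,0],[-95,0,0],0]
    - [[0,0,0],[-130,-10,0],0]
    - [[0,0,0],[-140,-60,0],0]

```text
clock: 11.08
tool_pos: [0.5009, 0.2597, 0.1967]
tcp_rot: [-0.06, 1.567, 0.065]
wrist_force: [1.7, -2.2, -0.8]
grip_width: 0.0854
```

Run:
```python
from h import *
np.set_printoptions(precision=4,suppress=True)
d=wsnap('w5.png')
for g in r.regions_of('carving','wrist'):
    if g['p']>.4 :print(g['box'],d['color'][g['mask']].mean(0).round())
# disc positions again from top, after arm out of the way; plan push poses
go(.47,.1,.2,0)
```

```text
[173.2, 408.5, 199.9, 453.4] [  9. 134. 126.]
[288.3, 0.0, 368.0, 85.2] [37. 35. 36.]
[288.8, 105.8, 359.7, 181.8] [89. 88. 84.]
t 11.18 tcp [0.5025 0.2532 0.1962] F [-0.6  0.2  0.2] w 0.0857 q7 -0.65 | turn [11.76  0.03 -0.01] shift [  -3.6 -150.5  -43.3]
```

View pics/w5.png

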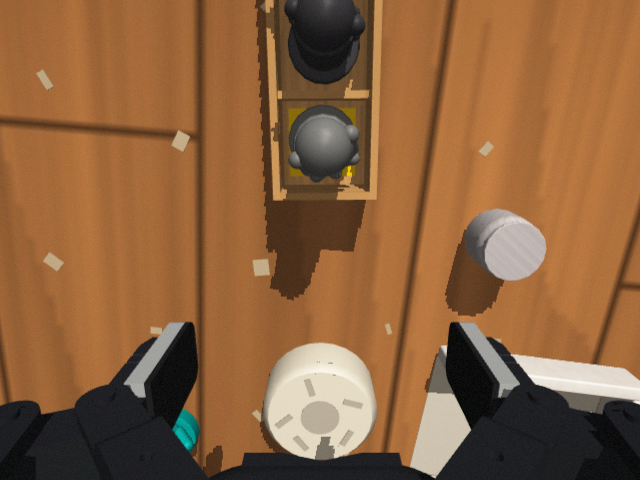

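The grey carving stands in the empty cell at (323,145), clear of the gripper. The marble is next. I'll use the half-open fingers as a two-point cradle, heading about -9°.

arm_command:
  plan:
    - [[1.28,0,0],[0,-14,-7],0.1]
    - [[2.56,0,0],[0,-28,-14],0.2]
    - [[3.84,0,0],[0,-42,-21],0.25]
    - [[5.12,0,0],[0,-56,-28],0.25]
    - [[6.4,0,0],[0,-70,-35],0.25]

```text
clock: 11.8
tool_pos: [0.4712, 0.1852, 0.1947]
tcp_rot: [0.644, 1.473, -0.642]
wrist_force: [-0.2, 0.7, -0.4]
grip_width: 0.0642
```

Run:
```python
from h import *
go(.447,.111,.2,-9)
```

```text
t 11.8 tcp [0.4712 0.1852 0.1947] F [-0.2  0.7 -0.4] w 0.0642 q7 -1.24 | turn [ 6.48 -0.   -0.01] shift [ -5.4 -68.2  37.9]
```

arm_command:
  plan:
    - [[1.3,0,0],[0,-14,8],0.25]
    - [[2.6,0,0],[0,-28,16],0.25]
    - [[3.9,0,0],[0,-42,24],0.25]
    - [[5.2,0,0],[0,-56,31],0.25]
    - [[6.5,0,0],[0,-68,38],0.25]

```text
clock: 12.42
tool_pos: [0.4477, 0.1111, 0.1946]
tcp_rot: [1.327, 1.13, -1.325]
wrist_force: [0.7, 0.9, -0.0]
grip_width: 0.0647
```

Run:
```python
from h import *
go(.447,.111,.008,-9)
d=wsnap('w6.png')
for t,M,p0 in [('marble_blank',DISC,(.512,.099,0)),('white_bay',BAY,(.691,.071,-.05))]:
    for g in r.regions_of(t,'wrist')[:2]: print(t,g['p'],g['box'],fit(d,g['mask'],M,p0,t!='marble_blank'))
```

```text
t 12.43 tcp [0.4477 0.1111 0.1946] F [ 0.7  0.9 -0. ] w 0.0647 q7 -1.75 | turn [-0.02 -0.01 -0.  ] shift [186.6  -0.7   0.4]
marble_blank 0.96 [257.0, 54.7, 396.9, 200.6] (array([0.51072721, 0.09931932]), np.float64(0.04054987788795587))
```

View pics/w6.png

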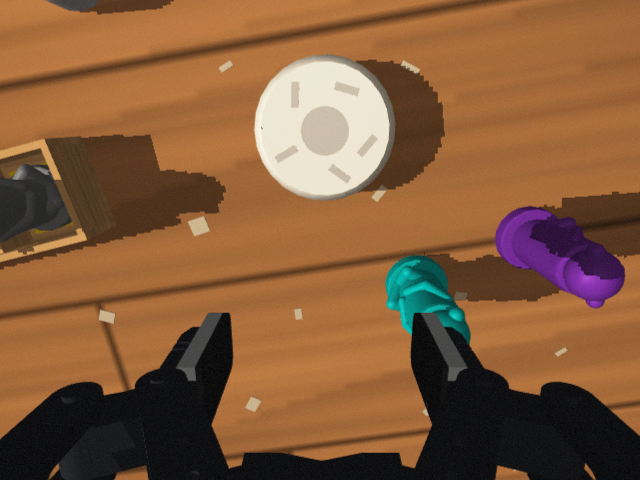

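The marble is centred ahead at (325,130). The turquoise decoy's base is at (418,285), outside the right finger's footprint. Descending.

arm_command:
  plan:
    - [[0,0,0],[55,4,0],0.25]
    - [[0,0,0],[110,4,0],0.25]
    - [[0,0,0],[155,4,0],0.25]
    - [[0,0,0],[180,4,0],0.25]
    - [[0,0,0],[185,4,0],0.25]

```text
clock: 13.2
tool_pos: [0.4515, 0.1113, 0.0079]
tcp_rot: [1.319, 1.137, -1.32]
wrist_force: [-0.1, -1.0, 1.4]
grip_width: 0.0642
```

arm_command:
  plan:
    - [[0,0,0],[0,8,0],0.25]
    - [[0,0,0],[0,18,0],0.25]
    - [[0,0,0],[0,28,0],0.25]
    - [[0,0,0],[0,39,0],0.25]
    - [[0,0,0],[0,50,0],0.25]

```text
clock: 13.82
tool_pos: [0.5011, 0.1032, 0.0095]
tcp_rot: [1.32, 1.135, -1.322]
wrist_force: [-9.8, 1.6, 5.7]
grip_width: 0.064
```

Run:
```python
from h import *
go(.646,.079,.01,-9)
d=wsnap('w7.png')
for t,M,p0 in [('marble_blank',DISC,(.56,.092,0)),('white_bay',BAY,(.691,.071,-.05))]:
    for g in r.regions_of(t,'wrist')[:1]: print(t,g['p'],g['box'],fit(d,g['mask'],M,p0,t!='marble_blank'))
d=snap('top','t7.png')
for g in r.regions_of('marble_blank','top')[:1]: print(g['box'])
```

```text
t 13.82 tcp [0.5011 0.1032 0.0095] F [-9.8  1.6  5.7] w 0.064 q7 -1.64 | turn [ 0.03 -0.    0.01] shift [ -0.7 146.9   1.9]
marble_blank 0.92 [149.5, 33.6, 493.7, 373.8] (array([0.54399065, 0.09715874]), np.float64(0.10557157903091222))
white_bay 0.94 [98.5, 0.0, 250.2, 14.7] (array([ 0.68888447,  0.06808234, -0.07280078]), np.float64(0.10335412101803473))
[276.0, 217.8, 293.2, 249.8]
```

arm_command:
  plan:
    - [[0,0,0],[0,12,0],0.25]
    - [[0,0,0],[0,26,0],0.25]
    - [[0,0,0],[0,42,0],0.25]
    - [[0,0,0],[0,58,0],0.25]
    - [[0,0,0],[0,74,0],0.25]

```text
clock: 14.7
tool_pos: [0.5735, 0.0919, 0.009]
tcp_rot: [1.32, 1.135, -1.323]
wrist_force: [-9.1, 1.9, 5.2]
grip_width: 0.0639
```

arm_command:
  plan:
    - [[0,0,0],[0,18,0],0.25]
    - [[0,0,0],[0,36,0],0.25]
    - [[0,0,0],[0,52,0],0.25]
    - [[0,0,0],[0,64,0],0.25]
    - [[0,0,0],[0,74,0],0.25]

```text
clock: 15.32
tool_pos: [0.6467, 0.0805, 0.0089]
tcp_rot: [1.321, 1.135, -1.323]
wrist_force: [-10.2, 2.1, 7.1]
grip_width: 0.0643
```

Run:
```python
from h import *
go(.57,.09,.2,0)
d=wsnap('w8.png')
for t,M,p0 in [('marble_blank',DISC,(.69,.072,0))]:
    for g in r.regions_of(t,'wrist')[:1]: print(t,g['p'],g['box'],fit(d,g['mask'],M,p0,t!='marble_blank'))
```

```text
t 15.32 tcp [0.6467 0.0805 0.0089] F [-10.2   2.1   7.1] w 0.0643 q7 -1.67 | turn [-1.1  -0.    0.02] shift [-190.9  -77.7    2.3]
marble_blank 0.62 [149.0, 33.9, 494.0, 376.1] (array([0.68957783, 0.07446259]), np.float64(0.1084268763529037))
```

View pics/w8.png

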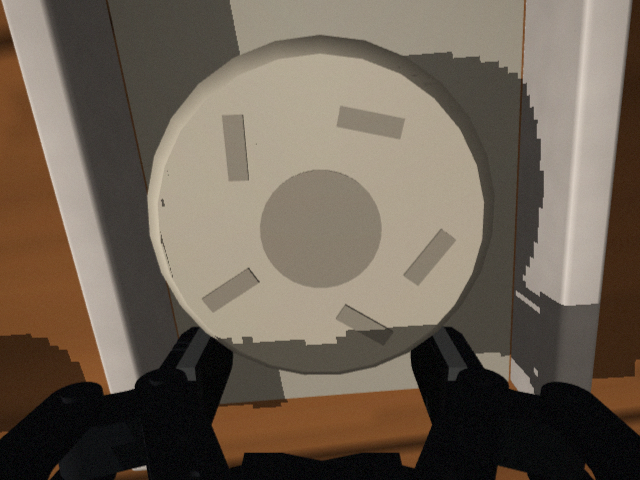

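The marble sits wholly inside the white bay, its disc spanning columns 149–494 between both walls, with the mouth edge at row ~395. I'll back off and go to the soapstone.

arm_command:
  plan:
    - [[0,0,0],[0,-15,0],0.25]
    - [[0,0,0],[0,-45,0],0.25]
    - [[0,0,0],[-50,-55,0],0.25]
    - [[0,0,0],[-110,-60,0],0.35]
    - [[0,0,0],[-165,-60,0],0.5]

```text
clock: 16.05
tool_pos: [0.5878, 0.0895, 0.1761]
tcp_rot: [1.322, 1.132, -1.321]
wrist_force: [-0.2, 0.5, -0.1]
grip_width: 0.0428
```

Run:
```python
from h import *
go(.506,-.338,.19,81)
```

```text
t 16.05 tcp [0.5878 0.0895 0.1761] F [-0.2  0.5 -0.1] w 0.0428 q7 -1.7 | turn [-1.123e+01  0.000e+00 -1.000e-02] shift [-14.1 -15.3 435. ]
```

arm_command:
  plan:
    - [[-1.2,0,0],[-3,-5,48],0.5]
    - [[-2.4,0,0],[-6,-10,96],0.5]
    - [[-3.6,0,0],[-9,-15,144],0.5]
    - [[-4.8,0,0],[-12,-20,192],0.5]
    - [[-6,0,0],[-14,-20,240],0.5]

```text
clock: 16.68
tool_pos: [0.5311, -0.146, 0.1883]
tcp_rot: [0.688, 1.458, -0.688]
wrist_force: [1.4, 0.5, -0.9]
grip_width: 0.0425
```

Run:
```python
from h import *
go(.506,-.338,.19,81)
```

```text
t 16.68 tcp [ 0.5311 -0.146   0.1883] F [ 1.4  0.5 -0.9] w 0.0425 q7 -0.7 | turn [-5.19  0.01 -0.  ] shift [  -1.7 -141.5  132.1]
```

arm_command:
  plan:
    - [[-1,0,0],[0,-28,26],0.5]
    - [[-2.1,0,0],[0,-58,54],0.5]
    - [[-3.2,0,0],[0,-90,84],0.5]
    - [[-4.2,0,0],[0,-120,112],0.5]
    - [[-5.2,0,0],[0,-141,132],0.5]

```text
clock: 17.3
tool_pos: [0.505, -0.338, 0.1878]
tcp_rot: [0.123, 1.567, -0.124]
wrist_force: [0.7, 1.5, -0.3]
grip_width: 0.0424
```

Run:
```python
from h import *
d=wsnap('w9.png')
for t,M,p0 in [('soapstone_blank',DISC,(.517,-.271,0)),('green_bay',BAY,(.693,-.1445,.09))]:
    for g in r.regions_of(t,'wrist')[:1]: print(t,g['p'],g['box'],fit(d,g['mask'],M,p0,t=='green_bay'))
for g in r.regions_of('chisel_1','wrist'):
    c=max(cv2.findContours(g['mask'].astype(np.uint8),0,2)[0],key=cv2.contourArea)
    print(g['p'],g['box'],[ray(d,p,.006)[:2].round(3).tolist() for p in cv2.boxPoints(cv2.minAreaRect(c))])
go(.506,-.338,.01,81)
```

```text
soapstone_blank 0.8 [255.9, 50.7, 402.9, 203.0] (array([ 0.5174644 , -0.27367252]), np.float64(0.05070313772009397))
green_bay 0.72 [454.3, 0.0, 615.4, 42.6] (array([ 0.69171666, -0.14509421,  0.0975285 ]), np.float64(0.0222272860444676))
0.83 [411.2, 133.8, 640.0, 180.1] [[0.577, -0.301], [0.744, -0.311], [0.747, -0.33], [0.577, -0.321]]
0.65 [423.0, 169.1, 639.2, 221.6] [[0.585, -0.338], [0.745, -0.336], [0.749, -0.356], [0.587, -0.358]]
t 17.5 tcp [ 0.5056 -0.3359  0.1877] F [ 0.7  1.2 -0. ] w 0.0426 q7 0.16 | turn [-0.04  0.   -0.  ] shift [177.7  -2.1   0.7]
```

View pics/w9.png

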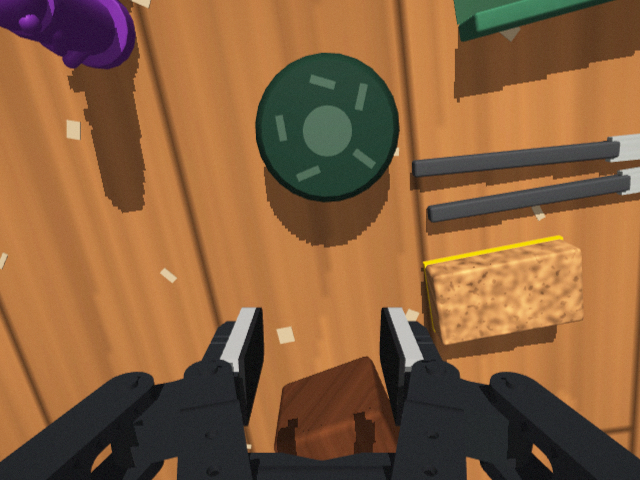

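The soapstone is at (327,127), centred between the fingers. The chisel tips (413,167 and 430,213) and the sanding block are clear to the right. I'll descend and push toward +y.

arm_command:
  plan:
    - [[0,0,0],[55,-3,0],0.5]
    - [[0,0,0],[110,-3,0],0.5]
    - [[0,0,0],[150,-3,1],0.5]
    - [[0,0,0],[172,-3,2],0.5]
    - [[0,0,0],[178,-3,2],0.5]

```text
clock: 18.12
tool_pos: [0.5075, -0.3387, 0.0095]
tcp_rot: [0.127, 1.567, -0.126]
wrist_force: [0.0, -0.2, 0.3]
grip_width: 0.0425
```

arm_command:
  plan:
    - [[0,0,0],[0,8,0],0.5]
    - [[0,0,0],[0,20,0],0.5]
    - [[0,0,0],[0,32,0],0.5]
    - [[0,0,0],[0,46,0],0.5]
    - [[0,0,0],[0,60,0],0.5]

```text
clock: 18.75
tool_pos: [0.5173, -0.2802, 0.011]
tcp_rot: [0.125, 1.565, -0.128]
wrist_force: [-1.2, -7.6, 4.3]
grip_width: 0.0423
```

Run:
```python
from h import *
go(.526,-.21,.01,81)
d=wsnap('w10.png')
for t,M,p0 in [('soapstone_blank',DISC,(.525,-.222,0))]:
    for g in r.regions_of(t,'wrist')[:1]: print(t,g['p'],g['box'],fit(d,g['mask'],M,p0,t=='green_bay'))
```

```text
t 18.75 tcp [ 0.5173 -0.2802  0.011 ] F [-1.2 -7.6  4.3] w 0.0423 q7 -0.01 | turn [-0.03  0.01  0.01] shift [ 0.8 70.7 -2.7]
soapstone_blank 0.74 [150.3, 1.2, 498.4, 350.7] (array([ 0.52479589, -0.2288067 ]), np.float64(0.10516214018404653))
```

arm_command:
  plan:
    - [[0,0,0],[0,14,0],0.5]
    - [[0,0,0],[0,30,0],0.5]
    - [[0,0,0],[0,46,0],0.5]
    - [[0,0,0],[0,60,0],0.5]
    - [[0,0,0],[0,70,0],0.5]

```text
clock: 19.48
tool_pos: [0.5282, -0.2114, 0.0104]
tcp_rot: [0.126, 1.566, -0.128]
wrist_force: [-0.9, -7.8, 4.8]
grip_width: 0.0425
```

arm_command:
  plan:
    - [[0,0,0],[0,-15,0],0.5]
    - [[0,0,0],[-10,-30,0],0.5]
    - [[0,0,0],[-60,-30,0],0.4]
    - [[0,0,0],[-120,-30,0],0.3]
    - [[0,0,0],[-175,-30,0],0.25]

```text
clock: 20.1
tool_pos: [0.5225, -0.2422, 0.1876]
tcp_rot: [0.127, 1.566, -0.128]
wrist_force: [1.4, 0.4, -0.6]
grip_width: 0.0642
```

Run:
```python
from h import *
d=wsnap('w11.png')
for t,M,p0 in [('soapstone_blank',DISC,(.536,-.159,0))]:
    for g in r.regions_of(t,'wrist')[:1]: 
        f=fit(d,g['mask'],M,p0,t=='green_bay')[0];print(t,g['p'],g['box'],f)
B=np.array([.692,-.1445]);h=np.arctan2(*(B-f)[::-1]);b=f-.064*np.array([np.cos(h),np.sin(h)]);print(np.degrees(h),b)
go(b[0],b[1],.185,np.degrees(h))
```

```text
soapstone_blank 0.84 [251.2, 16.1, 399.6, 175.1] [ 0.53625356 -0.15858367]
5.167029112068086 [ 0.47251363 -0.16434748]
t 20.2 tcp [ 0.5244 -0.2429  0.1908] F [ 0.4  0.4 -1.1] w 0.064 q7 0.0 | turn [ 9.44  0.06 -0.03] shift [  5.1  69.1 -63.9]
```

Exactly as planned. Next: turn to heading 5° behind the disc.

arm_command:
  plan:
    - [[1.2,0,0],[0,9,-9],0.25]
    - [[2.4,0,0],[0,18,-17],0.25]
    - [[3.6,0,0],[0,27,-25],0.25]
    - [[4.8,0,0],[0,36,-33],0.25]
    - [[6,0,0],[0,45,-41],0.25]

```text
clock: 20.82
tool_pos: [0.4893, -0.1906, 0.1852]
tcp_rot: [0.784, 1.425, -0.784]
wrist_force: [-0.1, 0.3, 0.2]
grip_width: 0.0639
```

```bash
python3 -c "
from h import *
go(.4725,-.1643,.01,5.2)"
```

```text
t 20.82 tcp [ 0.4893 -0.1906  0.1852] F [-0.1  0.3  0.2] w 0.0639 q7 -0.69 | turn [ 3.4 -0.  -0. ] shift [ 1.752e+02 -1.000e-01 -3.120e+01]
```

arm_command:
  plan:
    - [[1.1,0,0],[0,0,-10],0.25]
    - [[2.2,0,0],[0,0,-20],0.25]
    - [[3.4,0,0],[10,0,-31],0.25]
    - [[3.4,0,0],[50,0,-31],0.25]
    - [[3.4,0,0],[100,0,-31],0.25]

```text
clock: 21.45
tool_pos: [0.4735, -0.1647, 0.0846]
tcp_rot: [1.139, 1.251, -1.136]
wrist_force: [0.9, -0.3, -0.3]
grip_width: 0.0642
```

```bash
python3 -c "
from h import *
go(.4725,-.1643,.01,5.2)"
```

```text
t 21.45 tcp [ 0.4735 -0.1647  0.0846] F [ 0.9 -0.3 -0.3] w 0.0642 q7 -1.03 | turn [ 0.04  0.   -0.02] shift [74.6 -1.1 -0.5]
```

arm_command:
  plan:
    - [[0,0,0],[40,0,0],0.25]
    - [[0,0,0],[68,0,0],0.25]
    - [[0,0,0],[75,0,0],0.25]
    - [[0,0,0],[75,10,0],0.25]
    - [[0,0,0],[75,18,0],0.25]

```text
clock: 22.08
tool_pos: [0.4924, -0.162, 0.011]
tcp_rot: [1.138, 1.252, -1.136]
wrist_force: [-5.7, 0.6, 0.5]
grip_width: 0.064
```

arm_command:
  plan:
    - [[0,0,0],[0,8,0],0.25]
    - [[0,0,0],[0,20,0],0.25]
    - [[0,0,0],[0,34,0],0.25]
    - [[0,0,0],[0,48,0],0.25]
    - [[0,0,0],[0,62,0],0.25]

```text
clock: 22.7
tool_pos: [0.5528, -0.1558, 0.0107]
tcp_rot: [1.137, 1.255, -1.138]
wrist_force: [-7.6, -2.0, 5.0]
grip_width: 0.0636
```

Run:
```python
from h import *
d=wsnap('w12.png')
for t,M,p0 in [('soapstone_blank',DISC,(.6,-.153,0)),('green_bay',BAY,(.692,-.1445,.09))]:
    for g in r.regions_of(t,'wrist')[:1]: print(t,g['p'],g['box'],fit(d,g['mask'],M,p0,t=='green_bay'))
go(.647,-.148,.01,5.2)
```

```text
soapstone_blank 0.72 [151.5, 35.3, 492.6, 370.2] (array([ 0.59634778, -0.15114816]), np.float64(0.10492770347904723))
green_bay 0.73 [27.7, 0.0, 640.0, 169.4] (array([ 0.70709536, -0.14627524,  0.06661015]), np.float64(0.45089099377775205))
t 22.85 tcp [ 0.5535 -0.1556  0.0104] F [-0.5  0.6  0.8] w 0.0639 q7 -1.07 | turn [ 0.05  0.   -0.01] shift [ 0.5 93.8  1.5]
```

arm_command:
  plan:
    - [[0,0,0],[0,10,0],0.25]
    - [[0,0,0],[0,22,0],0.25]
    - [[0,0,0],[0,36,0],0.25]
    - [[0,0,0],[0,50,1],0.25]
    - [[0,0,0],[0,62,1],0.25]

```text
clock: 23.48
tool_pos: [0.6141, -0.1511, 0.0101]
tcp_rot: [1.137, 1.255, -1.139]
wrist_force: [-8.1, -0.8, 5.1]
grip_width: 0.064
```

arm_command:
  plan:
    - [[0,0,0],[0,10,0],0.25]
    - [[0,0,0],[0,20,0],0.25]
    - [[0,0,0],[0,28,0],0.25]
    - [[0,0,0],[0,32,0],0.25]

```text
clock: 23.98
tool_pos: [0.6458, -0.1479, 0.0101]
tcp_rot: [1.137, 1.255, -1.139]
wrist_force: [-8.5, -0.9, 6.7]
grip_width: 0.0644
```

arm_command:
  plan:
    - [[0,0,0],[0,-15,0],0.25]
    - [[0,0,0],[0,-45,0],0.25]
    - [[0,0,0],[-50,-55,0],0.25]
    - [[0,0,0],[-110,-80,0],0.25]
    - [[0,0,0],[-170,-120,0],0.25]

```text
clock: 24.6
tool_pos: [0.5331, -0.1586, 0.1718]
tcp_rot: [1.138, 1.253, -1.136]
wrist_force: [1.6, -0.9, 0.4]
grip_width: 0.0639
```

arm_command:
  plan:
    - [[0,0,0],[-20,-30,50],0.25]
    - [[0,0,0],[-40,-60,100],0.25]
    - [[0,0,0],[-60,-90,150],0.25]
    - [[0,0,0],[-60,-120,200],0.25]
    - [[0,0,0],[-60,-150,240],0.25]

```text
clock: 25.22
tool_pos: [0.4064, -0.4141, 0.2303]
tcp_rot: [1.138, 1.252, -1.138]
wrist_force: [-0.4, -0.3, 0.5]
grip_width: 0.0643
```

Run:
```python
from h import *
o=r.get_obs();print(o['clock'],o['tool_pos'])
d=snap('top','top13.png')
a=d['color'][120:330,80:520,::-1];cv2.imwrite('pics/top13c.png',cv2.resize(a,(792,378),interpolation=cv2.INTER_CUBIC))
for t,M,p0 in [('soapstone_blank',DISC,(.692,-.143,0)),('marble_blank',DISC,(.69,.073,0))]:
    for g in r.regions_of(t,'top')[:2]: print(t,g['p'],g['box'],fit(d,g['mask'],M,p0,False))
for g in r.regions_of('carving','top'): print(g['p'],np.round(g['box']),d['color'][g['mask']].mean(0).round())
```

```text
25.225 [ 0.40642965 -0.41411309  0.2302784 ]
soapstone_blank 0.8 [347.9, 160.2, 388.2, 198.1] (array([ 0.69136128, -0.14261911]), np.float64(0.08224212762027888))
marble_blank 0.59 [257.9, 155.9, 300.9, 198.8] (array([0.69318573, 0.0740311 ]), np.float64(0.08334718502785729))
0.92 [321. 287. 336. 308.] [104.  47. 130.]
0.88 [272. 300. 298. 321.] [  6. 131. 125.]
0.84 [ 94. 247. 128. 269.] [105.  83.  59.]
0.81 [374. 301. 399. 325.] [113.  51. 140.]
0.71 [156. 242. 184. 264.] [77. 77. 75.]
0.64 [122. 239. 159. 267.] [48. 46. 47.]
```

View pics/top13c.png

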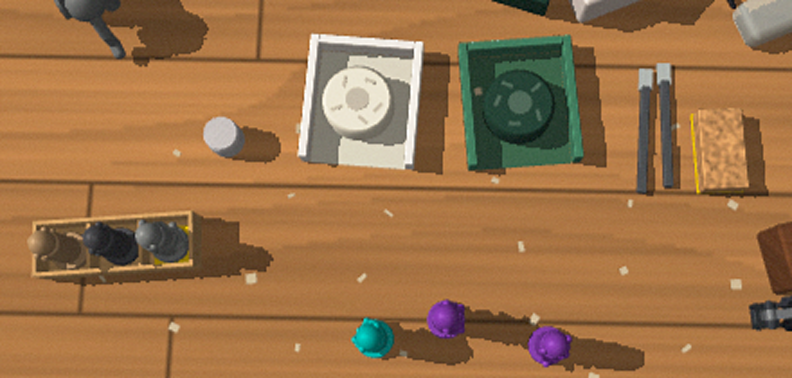

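The final crop shows the white disc wholly in the white bay (357,98), the green disc wholly in the green bay (518,104), and the grey carving upright in the crate cell (165,240). Nothing else has moved, so I'm handing in.

```bash
python3 -c "
from rig import r
print(r.close_job())"
```

```text
the job is handed in; nothing more can be done
None
```

I placed all three pieces and handed the job in, with the arm clear of everything and the clock at about 25 s of the allowed 72 s.

- **Grey carving:** I set it down in the crate's empty cell until it touched (about 9 N) and then released it. The wrist and top pictures show it standing upright on the pad.
- **Marble blank:** I slid it flat into the white bay. The last fit puts its centre at (0.693, 0.074), a few millimetres from the bay's centre.
- **Soapstone blank:** I slid it flat in two pushes into the green bay. The last fit puts its centre at (0.691, -0.143), within about 2 mm of the bay's centre.

Pushing forces read about 8–10 N at the wrist. In the last picture, the other carvings, the chisels, the sanding block and the tin look unmoved; the mallet is only partly in that crop.

Three measurements disagreed or failed:
- The first crate fit from the top camera was poor, so I found the empty cell from the yellow pad in a wrist picture instead.
- One green bay fit during the push was unreliable, and I used the earlier fits.
- The marble's position differed by about 4 mm between the wrist and top cameras, well inside the clearance.

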